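# Mark the size disc on the turntable press

## Robot

A 6-joint arm with a two-finger parallel gripper is mounted at the origin on the work surface. World frame = base frame: x ahead of the robot, y to its left, z up, the work surface at z = 0. Lengths are in mm, angles in degrees, forces in N, time in s.
With the tool pointing down it reaches from about 350 to 850 mm from the base axis. Payload 8.1 kg.
Tool frame: the origin (TCP) lies midway between the tips of the shut fingers; the grasp point (between the pads) lies 19 mm behind it; z points along the fingers, y is the direction in which the jaws open and shut (so a half turn about z gives the same grasp; the last joint's range is limited). The gripper opens to 85 mm and grips with 20 to 120 N. Pads are 22 mm wide; open, the fingers measure 114 mm over their backs; the gripper's body (76 mm by 85 mm) begins 54 mm behind the grasp point. The pads swing forward as they close: fully open they stand 13 mm farther back than shut.
Start: joints at [-81.956, 7.471, 85.268, -0, 87.261, -4.893], TCP at [134.352, -584.769, 231.292] pointing down, gripper open.
Joint ranges: [-169.43, 169.43], [-51.17, 129.36], [1.28, 143.12], [-76.62, 256.62], [0, 156.53], [-152.29, 152.29]. Speed limits (degrees/s): [136.94, 136.94, 159.86, 180, 180, 180].

## Interface

Orientations are given as [roll, pitch, yaw] about the fixed x, y, z axes, in that order (R = Rz(yaw) Ry(pitch) Rx(roll)).
In Python, from bench import telemetry, snapshot, camera_params, job gives the robot as it stands. The module is installed in compiled form; this text tells all that it offers.
- The arm moves only by the shell command python3 -m jog 'ROWS' [FORCE]. ROWS is JSON, a list that holds one entry, the list of rows, each a list of 7 numbers: the shift along the tool's x, y, z in units of 50 mm (1.0 is 50 mm), then the turn, a rotation vector about the tool's x, y, z in units of 2 pi rad (1.0 is 2 pi rad), then the opening, from 0 (shut) to 1 (fully open). In form: [[[dx, dy, dz, rx, ry, rz, claw], ...]]. A call has 1 to 12 rows; each row shifts and turns the commanded pose from where the row before left it, along the tool's axes as they then stand; what a row does not reach is not made up. A row lasts 1/8 s, in which the tool goes at most 62.5 mm and 10.7 degrees, less where a joint would pass 70% of its speed; a pose out of reach is approached as far as the arm can. A call with a number of a shift or a turn outside -1 to 1 is refused whole. A call with a gripper value outside its range is refused whole. The fingers move at their own pace and stop on an object; FORCE is the grip in N (left out, the last holds). Time passes only in rows, so rows that do not move let the fingers close. It gives the time, the measured TCP pose, the force and the opening at its end, in the units of the state.
- telemetry.sense(): the state, without advancing time (a new reading comes with each control period).
- snapshot(name): name is "scene" or "top" or "wrist"; returns (picture, depth): 480x640x3 uint8, red, green, blue; 480x640 float32, mm along the optical axis (not along the pixel's ray), 0 where there is no reading.
- camera_params(name): a dict with "K" (3x3 intrinsics, pixels), "extrinsics" (4x4, takes a point from camera to world coordinates). Camera axes: x right, y down, z forward; pixel columns grow to the right and rows downward; lengths in mm; the calibration is good to about 2 mm. A picture is of the moment at which its call begins: read the wrist's pose just before it. camera_params takes no time and is no camera call; for the wrist camera it gives the pose at the moment of the call.
- job.hand_in(): hands the job in, once; it reports no verdict.
The state is a dict: "time": time; "joint_pos": joint angles; "qd": joint speeds; "joint_efforts": joint torques, N m; "tool_pos": TCP position; "tcp_rot": TCP orientation; "ft_force": force on the tool from outside, world axes, zero at the start; "wrist_torque": the same for the moment, N m; "finger_gap": finger opening in mm.
Only numpy, scipy, OpenCV 4.12 (cv2) and the standard library are available. Lean on these libraries where they do the work, as an engineer would, in place of code of your own. Each camera call takes 0.05 s, during which the arm holds its last target. There are 200 camera calls.

## Task

Fit the T-handle fully home on the square shaft of the marking press, and with the handle (not by touching the disc) turn the disc until its magenta dot is right under the pointed tip, then press the red plunger all the way down on the dot. Press it only when the dot is there. After that lift the handle off without turning the disc away, and stand it upright in the green tray, leaving the other things on the bench alone.

Things in the scene. Friction and masses are not known exactly. Their poses are not given: they have to be found in the camera images.
- press: Lengths in mm. Fixed marking press, blue base (radius 108, 35 high, block to 165 out along +y); origin on the table under the turntable's vertical axis. Grey column (42 x 36, 124 out along +y); grey bracket (32 wide, 66 to 142 out, 73 to 99 high) holds the red plunger 80 out along +y. A black pointer at the far rim (-y side): a black tick on the disc meets it when the dot is under the tip.
- shaft_foot (a point): Foot of the steel square shaft, on the turntable's axis and the white disc's upper face (50 above the table, disc radius 95). Shaft 16 wide, rises 28 above this point, top 10 tapered to 10 wide. x, y are square to its flats and turn with the disc. The seated handle's origin lies here. The disc turns stiffly (0.06 N m) and stays where left.
- mark (a point): Centre of the magenta dot (diameter 16) on the upper face of the white disc, 80 from the axis. At the start it is 0.5 to 1.3 rad away from the tip, anticlockwise from it seen from above; the disc must be turned clockwise.
- tip (a point): Lower end of the plunger's pointed steel tip, 10 above the disc when up, 80 from the axis towards the press's +y.
- cap (a point): Centre of the top of the red plunger cap (diameter 26), 126 above the table when up.
- plunger (a joint): How far the plunger is pressed down: 0 up, 0.010 m fully down. Sprung: 2 N to start, 6 N fully down; it comes back up by itself.
- handle: Loose T-handle, 150 g, standing upright on the table; origin at the centre of its underside, z up. Dark steel hub 36 x 36 x 36, square bore below 18 wide, 32 deep, square to its sides. Orange bar on it 64 long (x), 16 wide (y), from 36 to 70 above the origin: grip across its width 58 above the origin. Fits the shaft in any of four quarter turns, with 0.13 rad play each way.
- tray: Fixed open green tray 140 (x) x 120 (y), 30 high, walls 4 thick; origin under its centre.
- tray_in (a point): Centre of the tray's inner floor, 4 above the table.
- tape: Loose bystander, leave alone: roll of brown packing tape lying flat, outside diameter 90, 48 high (mm); origin at the centre of its underside.
- jar: Loose bystander, leave alone: amber jar with white lid, diameter 60, 90 high (mm); origin at the centre of its underside.
- stapler: Loose bystander, leave alone: black and grey stapler, 140 long, 48 high (mm); origin at the centre of its underside.
- carton: Loose bystander, leave alone: closed small cardboard carton 150 x 100 x 60 (mm); origin at the centre of its underside.
- label_roll: Loose bystander, leave alone: roll of white labels standing on end, outside diameter 80, 50 high (mm); origin at the centre of its underside.
- cutter: Loose bystander, leave alone: yellow box knife lying flat, about 170 long, 14 high (mm); origin at the centre of its underside.
- dial: The turntable that carries the white disc and the square shaft, turning about the vertical axis; origin on the table under the axis. Do not touch it with the robot, only through the handle.
Things that resemble listed ones, but are neither listed nor needed, are in the scene too. There is more than one size of the tray; the one meant has the size given above.

How it is judged:
By the outcome, as a careful person would: the job done as asked, in the order asked, and still so for the second after the job is handed in, with the robot touching nothing.
It also fails if it takes over 67 s, if anything falls off the work surface, if the arm or the gripper's body presses on something with over 40 N, if the wrist force passes 120 N, or if a joint passes its speed limit or range.

## Working session

There is one attempt and no reset: what is moved stays moved. The work goes in short steps, Python scripts to look and compute and a shell command to move; the robot and the scene stay as the last step left them, time stands still between calls to the robot, and variables do not carry over. Pictures are saved under pics/ and viewed, about 8 in all and at most 12, crops included, and the job is handed in when it is done.

```bash
mkdir -p pics; cat > h.py <<'E'
import numpy as np, cv2
from bench import telemetry, snapshot, camera_params
def grab(n, f):
    P=camera_params(n); im,d=snapshot(n); cv2.imwrite('pics/'+f+'.png',im[:,:,::-1]); 
    np.savez('pics/'+f+'.npz',im=im,d=d,K=P['K'],E=P['extrinsics']); return im,d,np.array(P['K']),np.array(P['extrinsics'])
def load(f):
    z=np.load('pics/'+f+'.npz'); return z['im'],z['d'],z['K'],z['E']
def ray(K,E,u,v,z):
    r=E[:3,:3]@np.linalg.solve(K,np.array([u,v,1.])); o=E[:3,3]; return o+r*(z-o[2])/r[2]
def cloud(d,K,E):
    v,u=np.indices(d.shape); p=np.stack([(u-K[0,2])/K[0,0]*d,(v-K[1,2])/K[1,1]*d,d],-1); return p@E[:3,:3].T+E[:3,3]
E
python3 - <<'E'
from h import *
for n in('top','scene'):
    im,d,K,E=grab(n,n+'0'); print(n,K.round(1).tolist(),E.round(3).tolist())
print(telemetry.sense())
E
```

```text
top [[469.2, 0.0, 318.8], [0.0, 469.2, 238.6], [0.0, 0.0, 1.0]] [[-0.001, -0.987, 0.161, 340.025], [-1.0, 0.003, 0.014, 49.253], [-0.014, -0.161, -0.987, 1162.729], [0.0, 0.0, 0.0, 1.0]]
scene [[542.4, 0.0, 322.7], [0.0, 542.4, 228.9], [0.0, 0.0, 1.0]] [[-0.619, 0.503, -0.603, 1475.113], [0.785, 0.398, -0.474, 809.117], [0.002, -0.767, -0.642, 1148.887], [0.0, 0.0, 0.0, 1.0]]
{'time': 0.1, 'joint_pos': array([-8.19557264e+01,  7.51137873e+00,  8.53239541e+01, -1.20442650e-03,
        8.72626419e+01, -4.89401378e+00]), 'qd': array([ 0.05534728, -0.07959291, -0.22825704, -0.01799279,  0.01852067,
        0.01780892]), 'joint_efforts': array([ 1.54955851e-03, -5.70954466e+01, -5.01942372e+01, -2.46208474e-04,
        8.26295611e-03,  9.96969760e-07]), 'tool_pos': array([ 134.27395729, -584.26046802,  230.33434872]), 'tcp_rot': array([-1.79902280e+02, -7.15992966e-03,  1.29383398e+01]), 'ft_force': array([-0.06257139, -0.56699892,  0.44680483]), 'wrist_torque': array([0.00337206, 0.02107817, 0.05304342]), 'finger_gap': 85.19175188754883}
```

View pics/top0.png

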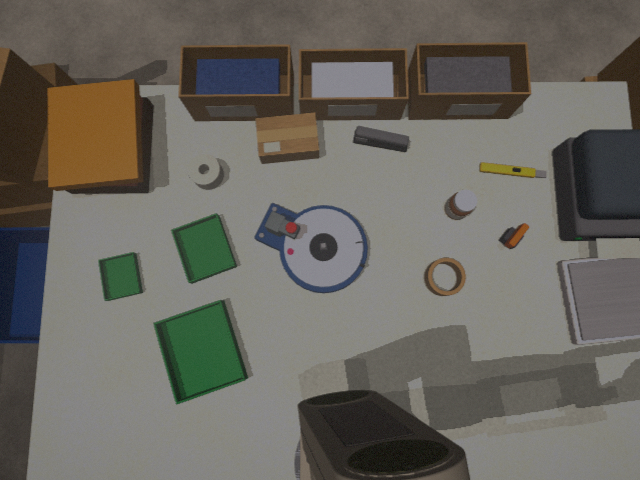

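View pics/scene0.png

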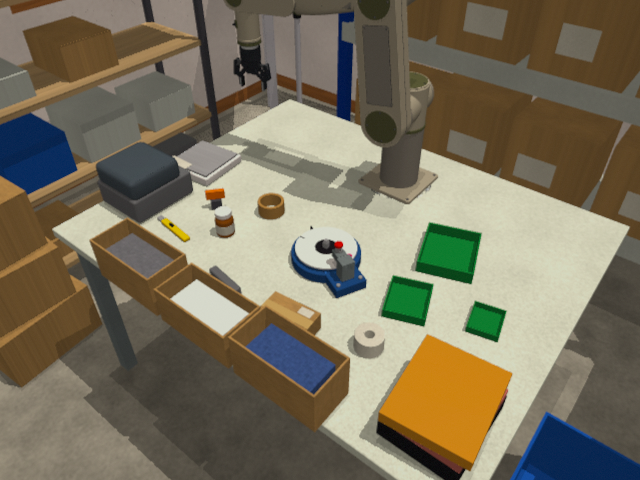

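The top view shows the handle (orange bar at about 517,235), the press disc (323,248), the magenta dot (290,251), the red cap (291,228) and three green trays. The scene view agrees with all of these.

```bash
python3 - <<'E'
from h import *
im,d,K,E=load('top0'); P=cloud(d,K,E); hsv=cv2.cvtColor(im,cv2.COLOR_RGB2HSV)
def comps(m,mina=8):
    n,l,s,c=cv2.connectedComponentsWithStats(m.astype(np.uint8)); return [(l==i,s[i,4],c[i]) for i in range(1,n) if s[i,4]>=mina]
H,S,V=hsv[...,0].astype(int),hsv[...,1],hsv[...,2]
z=P[...,2]
for m,a,c in comps((H>50)&(H<75)&(S>120)&(V>40),200):
    # tray rim: points near max z
    q=P[m]; r=q[(q[:,2]>22)&(q[:,2]<36)]
    u,v=c
    b=cv2.minAreaRect(r[:,:2].astype(np.float32)); print('tray',c.round(),a,b, 'z',np.percentile(q[:,2],[5,50,95]))
for nm,m in (('orange',(H>3)&(H<14)&(S>180)&(V>120)),('mag/red',((H>160)|(H<3))&(S>120)&(V>60))):
    for mm,a,c in comps(m,10):
        if 250<c[0]<560 and 180<c[1]<300:
            q=np.median(P[mm],0); print(nm,c.round(1),a,q.round(),'ray',ray(K,E,*c,70 if nm=='orange' else 50).round(1),ray(K,E,*c,126).round(1))
            if nm=='orange': print(cv2.minAreaRect(P[mm][P[mm][:,2]>60][:,:2].astype(np.float32)), np.percentile(P[mm][:,2],[5,50,95]))
# white disc circle
m=(S<60)&(V>120)&(z>42)&(z<58)
for mm,a,c in comps(m,500):
    cn=max(cv2.findContours(mm.astype(np.uint8),cv2.RETR_EXTERNAL,cv2.CHAIN_APPROX_NONE)[0],key=len)[:,0]
    w=np.array([ray(K,E,u,v,50)[:2] for u,v in cn]); print('disc',c,a,cv2.minEnclosingCircle(w.astype(np.float32)))
w=P[(S>100)&(H>100)&(H<125)&(z<45)&(z>25)];w=w[np.hypot(w[:,0]-w[:,0].mean(),w[:,1]-w[:,1].mean())<250]
c=im[190:310,235:395]; cv2.imwrite('pics/crop1.png',cv2.resize(cv2.hconcat([c]),None,fx=5,fy=5,interpolation=cv2.INTER_CUBIC)[:,:,::-1])
E
```

```text
tray [207. 257.] 681 ((450.083740234375, 315.3995361328125), (27.244991302490234, 102.13938903808594), 38.85044479370117) z [ 0.63848598  4.39199913 26.59488079]
tray [203. 353.] 4796 ((0.0, 0.0), (0.0, 0.0), 0.0) z [ 2.60224437  6.32358808 41.05161658]
orange [518.1 235.1] 79 [ 524. -403.   69.] ray [ 525.7 -403.7   70. ] [ 516.2 -380.5  126. ]
((431.6756286621094, -193.8339080810547), (33.61833190917969, 518.4918212890625), 24.367656707763672) [65.96986013 68.98566243 72.36344651]
mag/red [290.9 227.1] 92 [536. 126. 126.] ray [550.6 132.3  50. ] [536.2 126.6 126. ]
mag/red [289.9 251.2] 25 [492. 134.  51.] ray [491.8 134.   50. ] [481.4 128.2 126. ]
disc [202.97737557 168.68476621] 663 ((698.478759765625, 350.7931213378906), 39.59092712402344)
disc [324.90233766 248.37194805] 3850 ((502.4881591796875, 55.103675842285156), 94.52680206298828)
```

View pics/crop1.png

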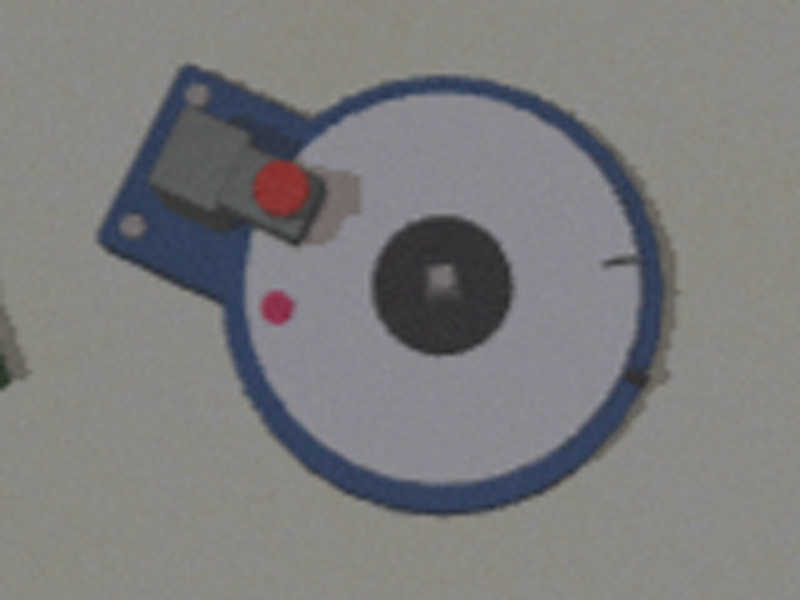

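```bash
cat >> h.py <<'E'
from scipy.spatial.transform import Rotation as Ro
def to(x,y,z,yaw,s=None):
    s=s or telemetry.sense(); R=Ro.from_euler('xyz',s['tcp_rot'],degrees=True); p=s['tool_pos']
    T=Ro.from_euler('xyz',[180,0,yaw],degrees=True)
    d=R.inv().apply(np.array([x,y,z])-p)/50; w=(R.inv()*T).as_rotvec()/(2*np.pi)
    print('at',p.round(1),s['tcp_rot'].round(2),'F',s['ft_force'].round(1),'gap',round(s['finger_gap'],1),'t',round(s['time'],2)); print('shift units',d.round(3),'turn units',w.round(4),'deg',(w*360).round(2))
E
python3 - <<'E'
from h import *
im,d,K,E=load('top0'); hsv=cv2.cvtColor(im,cv2.COLOR_RGB2HSV); H,S,V=[hsv[...,i].astype(int) for i in range(3)]; P=cloud(d,K,E)
m=((H>50)&(H<80)&(S>90)).astype(np.uint8)
for c in cv2.findContours(m,cv2.RETR_EXTERNAL,cv2.CHAIN_APPROX_NONE)[0]:
    if cv2.contourArea(c)<300: continue
    w=np.array([ray(K,E,u,v,30)[:2] for u,v in c[:,0]],np.float32); print('tray',c[:,0].mean(0),cv2.minAreaRect(w))
m=(H>3)&(H<14)&(S>180)&(V>120); m[:,:490]=0;m[:,545:]=0;m[:215]=0;m[255:]=0
v,u=np.nonzero(m); w=np.array([ray(K,E,a,b,70)[:2] for a,b in zip(u,v)],np.float32); b=cv2.minAreaRect(w); print('handle',b, w.mean(0))
ev,V2=np.linalg.eigh(np.cov(w.T)); print('yaw',np.degrees(np.arctan2(V2[1,1],V2[0,1])))
s=telemetry.sense(); T=np.eye(4); T[:3,:3]=Ro.from_euler('xyz',s['tcp_rot'],degrees=True).as_matrix(); T[:3,3]=s['tool_pos']
print((np.linalg.inv(T)@np.array(camera_params('wrist')['extrinsics'])).round(3)); 
to(525.7,-403.7,250,12.94)
E
```

```text
tray [198.49657534 351.8390411 ] ((257.64605712890625, 349.00970458984375), (195.87155151367188, 169.35157775878906), 18.981464385986328)
tray [121.52985075 276.18656716] ((435.8609924316406, 545.1980590820312), (98.04818725585938, 74.39543151855469), 12.456483840942383)
tray [203.89473684 250.10047847] ((504.5293273925781, 348.5408935546875), (137.98081970214844, 118.02784729003906), 20.319658279418945)
handle ((526.8421020507812, -404.87359619140625), (12.913025856018066, 59.556884765625), 49.97299575805664) [ 525.7407  -403.68326]
yaw 141.0542515651138
[[  -0.      -0.948   -0.32    82.52 ]
 [   1.      -0.       0.       0.741]
 [  -0.      -0.32     0.948 -142.296]
 [   0.       0.       0.       1.   ]]
at [ 134.3 -584.3  230.3] [-1.799e+02 -1.000e-02  1.294e+01] F [-0.1 -0.6  0.4] gap 85.2 t 0.1
shift units [ 8.438 -1.767 -0.389] turn units [-0.0003 -0.     -0.    ] deg [-0.1  -0.01 -0.  ]
```

```bash
python3 -m jog '[[[0.94,-0.2,-0.05,0,0,0,1],[0.94,-0.2,-0.05,0,0,0,1],[0.94,-0.2,-0.05,0,0,0,1],[0.94,-0.2,-0.05,0,0,0,1],[0.94,-0.2,-0.05,0,0,0,1],[0.94,-0.2,-0.05,0,0,0,1],[0.94,-0.2,-0.05,0,0,0,1],[0.94,-0.2,-0.04,0,0,0,1],[0.9,-0.16,0,0,0,0,1]]]'
python3 -m jog '[[[0,0,0,0,0,0.0294,1],[0,0,0,0,0,0.0294,1],[0,0,0,0,0,0.0294,1],[0,0,0,0,0,0.0294,1],[0,0,0,0,0,0.0294,1],[0,0,0,0,0,0,1],[0,0,0,0,0,0,1]]]'
python3 - <<'E'
from h import *
to(525.7,-403.7,150,-40)
im,d,K,E=grab('wrist','w1'); P=cloud(d,K,E); hsv=cv2.cvtColor(im,cv2.COLOR_RGB2HSV)
H,S,V=[hsv[...,i].astype(int) for i in range(3)]
m=((H>3)&(H<16)&(S>170)&(V>90)&(abs(P[...,2]-70)<5)).astype(np.uint8)
for c in cv2.findContours(m,cv2.RETR_EXTERNAL,cv2.CHAIN_APPROX_NONE)[0]:
    if cv2.contourArea(c)<150: continue
    w=np.array([ray(K,E,u,v,70)[:2] for u,v in c[:,0]],np.float32); print(c[:,0].mean(0),cv2.minAreaRect(w))
E
```

```text
time: 1.23
tool_pos: [526.3, -403.7, 250.5]
tcp_rot: [-180.0, 0.0, 13.0]
ft_force: [-0.1, -1.8, -0.5]
finger_gap: 85.1
time: 2.1
tool_pos: [524.9, -404.7, 250.5]
tcp_rot: [-180.0, 0.0, -39.7]
ft_force: [-0.5, 0.4, -0.3]
finger_gap: 85.2
at [ 524.9 -404.7  250.5] [-1.800e+02  3.000e-02 -3.974e+01] F [-0.5  0.4 -0.3] gap 85.2 t 2.1
shift units [ 2.000e-03 -2.600e-02  2.009e+00] turn units [-0.      0.0001  0.0007] deg [-0.    0.03  0.26]
[326.72316384 206.23163842] ((528.0663452148438, -410.111083984375), (14.546982765197754, 62.329551696777344), 49.943145751953125)
```

View pics/w1.png

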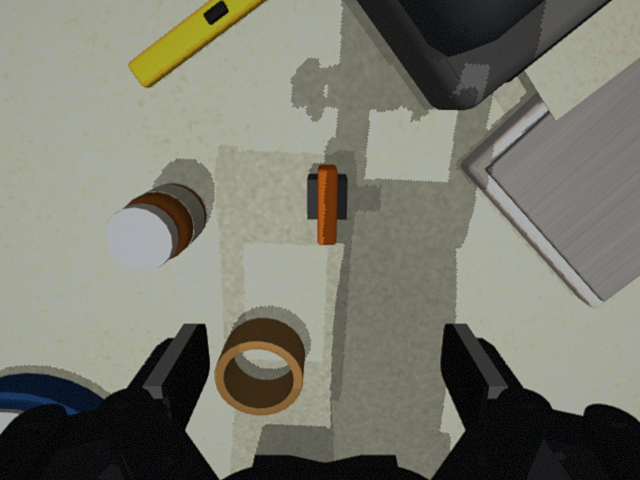

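```bash
python3 -m jog '[[[0.118,0.042,0.5,0,0,0,1],[0,0,0.9,0,0,0,1],[0,0,0.9,0,0,0,1],[0,0,0.9,0,0,0,1],[0,0,0.6,0,0,0,1],[0,0,0.43,0,0,0,1],[0,0,0,0,0,0,1],[0,0,0,0,0,0,0],[0,0,0,0,0,0,0],[0,0,0,0,0,0,0],[0,0,0,0,0,0,0],[0,0,0,0,0,0,0]]]' 60
python3 - <<'E'
from h import *
to(528.1,-410.1,39,-40)
E
```

```text
time: 3.65
tool_pos: [528.6, -410.5, 40.2]
tcp_rot: [-180.0, -0.1, -40.0]
ft_force: [0.6, 0.2, 5.5]
finger_gap: 15.4
at [ 528.6 -410.5   40.2] [-1.800e+02 -8.000e-02 -3.998e+01] F [0.6 0.2 5.5] gap 15.4 t 3.65
shift units [-0.013  0.001  0.023] turn units [-0.     -0.0002  0.0001] deg [-0.   -0.08  0.02]
```

```bash
python3 -m jog '[[[0,0,-0.3,0,0,0,0],[0,0,-0.7,0,0,0,0],[0,0,-0.7,0,0,-0.0278,0],[0,0,-0.7,0,0,-0.0278,0],[0,0,-0.7,0,0,-0.0278,0],[0,0,-0.7,0,0,-0.0278,0],[0,0,0,0,0,-0.0278,0],[0,0,0,0,0,-0.0278,0],[0,0,0,0,0,0,0]]]'
python3 -m jog '[[[0.1,-0.6,0,0,0,0,0],[0.16,-0.9,0,0,0,0,0],[0.16,-0.95,0,0,0,0,0],[0.16,-0.95,0,0,0,0,0],[0.16,-0.95,0,0,0,0,0],[0.16,-0.95,0,0,0,0,0],[0.16,-0.95,0,0,0,0,0],[0.16,-0.95,0,0,0,0,0],[0.16,-0.9,0,0,0,0,0],[0.12,-0.8,0,0,0,0,0],[0,0,0,0,0,0,0],[0,0,0,0,0,0,0]]]'
python3 - <<'E'
from h import *
to(502,55,200,0)
im,d,K,E=grab('wrist','w2')
E
```

```text
time: 4.78
tool_pos: [528.0, -410.0, 229.8]
tcp_rot: [-180.0, 0.0, 20.0]
ft_force: [-0.6, 0.4, -1.6]
finger_gap: 15.0
time: 6.28
tool_pos: [446.0, 33.3, 229.5]
tcp_rot: [180.0, -0.0, 20.0]
ft_force: [-0.7, 0.7, -2.1]
finger_gap: 15.0
at [446.   33.3 229.5] [ 1.7997e+02 -1.0000e-02  1.9960e+01] F [-0.7  0.7 -2.1] gap 15.0 t 6.28
shift units [ 1.201 -0.026  0.591] turn units [ 0.0001 -0.      0.0555] deg [ 0.03 -0.02 19.96]
```

View pics/w2.png

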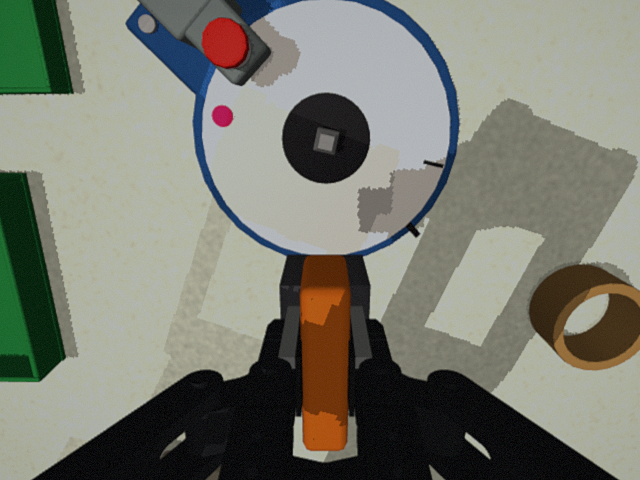

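```bash
python3 - <<'E'
from h import *
im,d,K,E=load('w2'); P=cloud(d,K,E); hsv=cv2.cvtColor(im,cv2.COLOR_RGB2HSV); H,S,V=[hsv[...,i].astype(int) for i in range(3)]; g=cv2.cvtColor(im,cv2.COLOR_RGB2GRAY).astype(int)
def cont(m,z,lo,hi):
    out=[]
    for c in cv2.findContours(m.astype(np.uint8),cv2.RETR_EXTERNAL,cv2.CHAIN_APPROX_NONE)[0]:
        if lo<cv2.contourArea(c)<hi: out.append((c[:,0].mean(0),np.array([ray(K,E,u,v,z)[:2] for u,v in c[:,0]],np.float32)))
    return out
sub=np.zeros_like(g,bool); sub[80:190,270:380]=1
for c,w in cont(sub&(g<90),50,1000,20000): print('dark hub',c,cv2.minEnclosingCircle(w), cv2.fitEllipse(w))
s2=np.zeros_like(sub); s2[122:160,308:345]=1
print('g in shaft',g[141,310:345:2])
for t in(120,140):
  for c,w in cont(s2&(g>t),78,60,2000): print('shaft top',t,c,cv2.minAreaRect(w))
m=(H>155)&(H<176)&(S>120); m[:,:150]=0;m[150:]=0
for c,w in cont(m,50,100,2000): print('dot',c,w.mean(0))
m=((H<4)|(H>176))&(S>150);m[200:]=0
for c,w in cont(m,126,300,9000): print('cap',c,cv2.minEnclosingCircle(w))
s3=np.zeros_like(sub); s3[150:172,415:448]=1
for c,w in cont(s3&(g<70),50,3,500): print('tick',c,w.mean(0))
s3[:]=0; s3[222:240,400:425]=1
for c,w in cont(s3&(g<50),50,3,500): print('ptr',c,w.mean(0))
m=(H>3)&(H<16)&(S>170)&(V>60); m[:250]=0; m[:,:290]=0; m[:,360:]=0
m&=abs(P[...,2]-259.3)<6
s=telemetry.sense()['tool_pos']; ct,st=np.cos(np.radians(20)),np.sin(np.radians(20))
for c,w in cont(m,259.3,300,99999): 
    q=w-s[:2]; t=np.c_[q@[ct,st],q@[st,-ct]]; print('bar in tool',c,t.min(0),t.max(0),cv2.minAreaRect(t.astype(np.float32)))
print('med z',np.median(P[m][:,2]))
E
```

```text
dark hub [325.74103586 137.76095618] ((502.2859802246094, 52.0374870300293), 33.714168548583984) ((502.2990417480469, 51.97369384765625), (66.50235748291016, 66.6070327758789), 129.19764709472656)
g in shaft [ 26  19  36  80  78 121 120 121 120 121 122 125  62  51  15  12  18  18]
shaft top 120 [325.75609756 142.64634146] ((502.28594970703125, 52.075523376464844), (8.608120918273926, 9.035038948059082), 7.399278163909912)
dot [222.15789474 115.77192982] [491.80286 131.23608]
cap [224.89855072  42.60144928] ((536.4459228515625, 123.23199462890625), 12.87021541595459)
tick [433.2195122 163.7804878] [513.5008   -33.432095]
tick [446.02941176 164.38235294] [516.48334  -43.053352]
ptr [409.62264151 229.30188679] [458.20645  -37.639206]
bar in tool [324.68599034 363.12801932] [-31.63631157  -7.36492873] [33.3506636   8.09495681] ((0.8569374084472656, 0.2663745880126953), (64.99132537841797, 15.414908409118652), 0.2684336006641388)
med z 258.94957980897755
```

```bash
python3 -m jog '[[[0,0,0,0,0,-0.0269,0],[0,0,0,0,0,-0.0269,0],[0,0,0,0,0,-0.0269,0],[0,0,0,0,0,-0.0269,0],[0,0,0,0,0,-0.0269,0],[0,0,0,0,0,-0.0269,0],[0,0,0,0,0,-0.0269,0],[0,0,0,0,0,-0.0269,0],[0,0.5,0,0,0,0,0],[0.216,0.655,0,0,0,0,0],[0,0,0,0,0,0,0]]]'
python3 -m jog '[[[0,0,0.7,0,0,0,0],[0,0,0.7,0,0,0,0],[0,0,0.5,0,0,0,0],[0,0,0.1,0,0,0,0],[0,0,0,0,0,0,0],[0,0,0,0,0,0,0]]]'
python3 - <<'E'
from h import *
to(502,52,90.2,97.5)
E
```

```text
time: 7.7
tool_pos: [503.0, 51.1, 228.6]
tcp_rot: [-179.9, -0.0, 97.4]
ft_force: [-1.0, -0.2, -0.6]
finger_gap: 15.1
time: 8.45
tool_pos: [502.8, 51.6, 131.0]
tcp_rot: [179.9, 0.0, 97.5]
ft_force: [0.7, -0.6, -1.4]
finger_gap: 15.0
at [502.8  51.6 131. ] [1.7986e+02 2.0000e-02 9.7500e+01] F [ 0.7 -0.6 -1.4] gap 15.0 t 8.45
shift units [ 0.01  -0.016  0.815] turn units [0.0004 0.0001 0.    ] deg [0.14 0.02 0.  ]
```

Descend in small steps, watching the force.

```bash
python3 -m jog '[[[0,-0.01,0.2,0,0,0,0],[0,0,0.1,0,0,0,0],[0,0,0.08,0,0,0,0],[0,0,0.08,0,0,0,0],[0,0,0,0,0,0,0]]]'
python3 -m jog '[[[0,0,0.08,0,0,0,0],[0,0,0.08,0,0,0,0],[0,0,0.06,0,0,0,0],[0,0,0.0,0,0,0,0],[0,0,0,0,0,0,0]]]'
```

```text
time: 9.07
tool_pos: [501.6, 53.2, 106.1]
tcp_rot: [179.9, -0.1, 97.6]
ft_force: [2.0, 7.9, -2.6]
finger_gap: 14.9
time: 9.7
tool_pos: [501.5, 53.3, 95.3]
tcp_rot: [179.9, -0.1, 97.6]
ft_force: [1.0, 8.5, -0.0]
finger_gap: 14.9
```

```bash
python3 -m jog '[[[0.03,0,0.04,0,0,0,0],[0,0,0.05,0,0,0,0],[0,0,0.03,0,0,0,0],[0,0,0,0,0,0,0],[0,0,0,0,0,0,0]]]'
```

```text
time: 10.32
tool_pos: [501.1, 53.6, 90.1]
tcp_rot: [180.0, -0.0, 97.5]
ft_force: [-5.3, 3.7, 9.0]
finger_gap: 15.3
```

```bash
python3 -m jog '[[[0,0,-0.01,0,0,0.015,0],[0,0,0,0,0,0.015,0],[0,0,0,0,0,0.015,0],[0,0,0,0,0,0.015,0],[0,0,0,0,0,0.015,0],[0,0,0,0,0,0.015,0],[0,0,0,0,0,0.01,0],[0,0,0,0,0,0,0],[0,0,0,0,0,0,0]]]'
cat > look.py <<'E'
from h import *
import sys
f=sys.argv[1]; im,d,K,E=grab('wrist',f); top,dt,Kt,Et=grab('top',f+'t')
to(502,52,90,64.4)
for n,(i,k,e) in {'wrist':(im,K,E),'top':(top,Kt,Et)}.items():
    hsv=cv2.cvtColor(i,cv2.COLOR_RGB2HSV); H,S,V=[hsv[...,j].astype(int) for j in range(3)]
    for nm,m,z in(('mag',(H>155)&(H<176)&(S>120),50),('red',((H<4)|(H>176))&(S>150),126)):
        for c in cv2.findContours(m.astype(np.uint8),cv2.RETR_EXTERNAL,cv2.CHAIN_APPROX_NONE)[0]:
            if cv2.contourArea(c)>6: print(n,nm,c[:,0].mean(0).round(1),cv2.contourArea(c),ray(k,e,*c[:,0].mean(0),z).round(1))
a=cv2.resize(im,(400,300)); b=cv2.resize(top[190:310,240:400],(400,300),interpolation=cv2.INTER_CUBIC)
cv2.imwrite('pics/'+f+'v.png',cv2.hconcat([a,b])[:,:,::-1])
E
python3 look.py w3
```

```text
time: 11.45
tool_pos: [501.9, 53.9, 90.2]
tcp_rot: [179.9, -0.1, 61.5]
ft_force: [2.3, 5.7, 0.6]
finger_gap: 14.9
at [501.8  53.9  90.1] [ 1.7994e+02 -1.1000e-01  6.1540e+01] F [2.7 6.6 1. ] gap 15.2 t 11.55
shift units [-0.031  0.021  0.002] turn units [ 0.0002 -0.0003 -0.0079] deg [ 0.06 -0.1  -2.86]
wrist red [310.8 118.6] 7691.0 [537.2 124.7 126. ]
```

View pics/w3v.png

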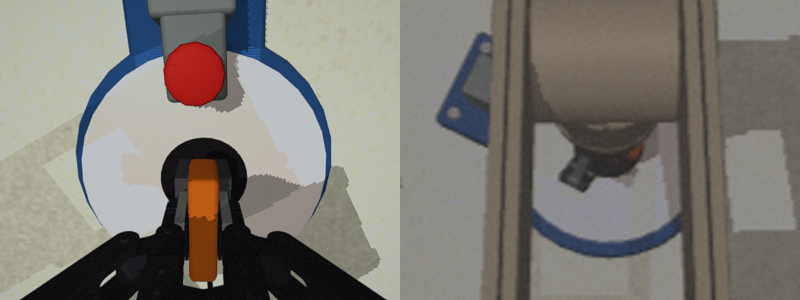

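```bash
python3 -m jog '[[[0,0,0,0,0,0.006,0],[0,0,0,0,0,0.005,0],[0,0,0,0,0,0,0],[0,0,0,0,0,0,0],[0,0,0,0,0,0,0.5],[0,0,0,0,0,0,0.5],[0,0,0,0,0,0,0.5],[0,0,0,0,0,0,0.5],[0,0,-0.2,0,0,0,0.5]]]'
python3 - <<'E'
from h import *
to(446,33,230,20)
E
```

```text
time: 12.68
tool_pos: [500.2, 53.2, 99.3]
tcp_rot: [-179.9, 0.1, 57.6]
ft_force: [0.3, 0.1, -0.4]
finger_gap: 42.6
at [500.2  53.2  99.3] [-1.7991e+02  6.0000e-02  5.7570e+01] F [ 0.3  0.1 -0.4] gap 42.6 t 12.68
shift units [-0.926 -0.703 -2.612] turn units [-0.0002  0.0003  0.1044] deg [-0.07  0.09 37.57]
```

```bash
python3 -m jog '[[[0,0,-0.6,0,0,0,0.5],[0,0,-1,0,0,0,0.5],[-0.46,-0.35,-0.5,0,0,0,0.5],[-0.46,-0.35,-0.5,0,0,0,0.5],[0,0,0,0,0,0.0261,0.5],[0,0,0,0,0,0.0261,0.5],[0,0,0,0,0,0.0261,0.5],[0,0,0,0,0,0.0261,0.5],[0,0,0,0,0,0,0.5],[0,0,0,0,0,0,0.5]]]'
python3 look.py w4
cp pics/w4.png pics/w4b.png
```

```text
time: 13.92
tool_pos: [446.9, 33.2, 230.2]
tcp_rot: [180.0, -0.0, 20.2]
ft_force: [-0.7, 0.4, 0.1]
finger_gap: 42.7
at [446.9  33.2 230. ] [ 1.7999e+02 -1.0000e-02  2.0130e+01] F [-0.4 -0.5 -0.8] gap 42.7 t 14.03
shift units [1.164 0.026 2.8  ] turn units [ 0.    -0.    -0.123] deg [ 1.000e-02 -1.000e-02 -4.427e+01]
wrist red [225.3  44.3] 1764.0 [536.6 123.4 126. ]
```

View pics/w4b.png

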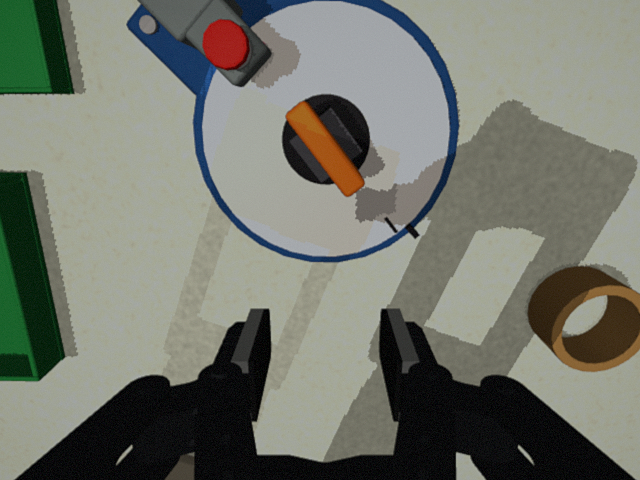

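```bash
cat > tick.py <<'E'
from h import *
import sys
im,d,K,E=load(sys.argv[1]); P=cloud(d,K,E); g=cv2.cvtColor(im,cv2.COLOR_RGB2GRAY).astype(np.float32)
hsv=cv2.cvtColor(im,cv2.COLOR_RGB2HSV); C=np.array([502.3,52.0])
W=np.array([[ray(K,E,u,v,50)[:2] for u in range(330,460)] for v in range(140,270)])-C
r=np.hypot(W[...,0],W[...,1]); b=np.degrees(np.arctan2(W[...,1],W[...,0])); G=g[140:270,330:460]
for nm,lo,hi in(('tick',80,93),('ptr',99,108)):
    m=(r>lo)&(r<hi)&(b<-60)&(b>-140)&(G<55)
    w=W[m]; print(nm,m.sum(),'bearing',b[m].mean().round(2),'std',b[m].std().round(2))
m=(hsv[...,0]>3)&(hsv[...,0]<16)&(hsv[...,1]>170)&(abs(P[...,2]-120)<20)
print('bar z',np.percentile(P[m][:,2],[10,50,90]).round(1))
w=np.array([ray(K,E,u,v,120)[:2] for v,u in zip(*np.nonzero(m))],np.float32); print('bar',cv2.minAreaRect(w))
E
python3 tick.py w4; python3 tick.py w2
```

```text
tick 40 bearing -121.29 std 0.42
ptr 275 bearing -97.86 std 17.99
bar z [117.9 119.4 120.4]
bar ((511.6612854003906, 68.64154052734375), (101.37398529052734, 18.465587615966797), 60.674068450927734)
tick 48 bearing -82.54 std 0.43
ptr 265 bearing -99.13 std 17.48
bar z [121.7 122.3 123. ]
bar ((535.1608276367188, 113.54641723632812), (1.1096763610839844, 12.690552711486816), 82.75286102294922)
```

```bash
python3 -m jog '[[[0,0,0,0,0,-0.0261,0.5],[0,0,0,0,0,-0.0261,0.5],[0,0,0,0,0,-0.0261,0.5],[0,0,0,0,0,-0.0261,0.5],[0.46,0.35,0.5,0,0,0,0.5],[0.46,0.35,0.5,0,0,0,0.5],[0,0,1,0,0,0,0.5],[0,0,0.5,0,0,0,0.5],[0,0,0.25,0,0,0,0.5],[0,0,0,0,0,0,0],[0,0,0,0,0,0,0],[0,0,0,0,0,0,0]]]' 60
python3 - <<'E'
from h import *
s=telemetry.sense();to(501.5,53.4,90,57.6,s);print(s['wrist_torque'])
E
python3 -m jog '[[[0,0,0,0,0,-0.004,0],[0,0,0,0,0,-0.004,0],[0,0,0,0,0,0,0]]]'
python3 - <<'E'
from h import *
s=telemetry.sense();to(501.5,53.4,90,57.6,s);print(s['wrist_torque'])
E
python3 -m jog '[[[0,0,0,0,0,-0.004,0],[0,0,0,0,0,-0.004,0],[0,0,0,0,0,0,0]]]'
python3 - <<'E'
from h import *
s=telemetry.sense();to(501.5,53.4,90,57.6,s);print(s['wrist_torque'])
E
```

```text
time: 15.52
tool_pos: [502.0, 53.3, 93.6]
tcp_rot: [179.9, -0.1, 57.6]
ft_force: [1.0, -0.4, -1.7]
finger_gap: 14.8
at [502.   53.3  93.6] [ 1.7989e+02 -7.0000e-02  5.7580e+01] F [ 1.  -0.4 -1.7] gap 14.8 t 15.53
shift units [-0.003 -0.01   0.072] turn units [ 0.0003 -0.0002 -0.    ] deg [ 0.11 -0.07 -0.02]
[ 0.05167114 -0.00530442  0.01751338]
time: 15.9
tool_pos: [501.9, 53.3, 93.4]
tcp_rot: [179.9, -0.1, 60.5]
ft_force: [-1.1, 0.3, 7.1]
finger_gap: 15.0
at [501.9  53.3  93.4] [ 1.799e+02 -5.000e-02  6.055e+01] F [-1.1  0.3  7.1] gap 15.0 t 15.9
shift units [-0.002 -0.008  0.069] turn units [ 0.0003 -0.0002  0.0082] deg [ 0.1  -0.06  2.95]
[0.05032025 0.16053039 0.07540969]
time: 16.27
tool_pos: [501.9, 53.3, 93.5]
tcp_rot: [179.9, -0.0, 63.4]
ft_force: [0.2, 0.1, 6.7]
finger_gap: 15.0
at [501.9  53.3  93.5] [ 1.799e+02 -5.000e-02  6.343e+01] F [0.2 0.1 6.7] gap 15.0 t 16.27
shift units [-0.001 -0.008  0.069] turn units [ 0.0003 -0.0001  0.0162] deg [ 0.1  -0.05  5.83]
[0.01701291 0.24318042 0.02907272]
```

```bash
python3 -m jog '[[[0,0,0,0,0,-0.005,0],[0,0,0,0,0,-0.005,0],[0,0,0,0,0,-0.005,0],[0,0,0,0,0,0,0],[0,0,0,0,0,0,0.5],[0,0,0,0,0,0,0.5],[0,0,0,0,0,0,0.5],[0,0,-0.2,0,0,0,0.5],[0,0,-0.6,0,0,0,0.5]]]'
python3 -m jog '[[[0,0,-1,0,0,0.0273,0.5],[-0.2,0,-0.8,0,0,0.0273,0.5],[-0.3,0,0,0,0,0.0273,0.5],[-0.3,0,0,0,0,0.0273,0.5],[-0.3,0,0,0,0,0.0273,0.5],[-0.1,0,0,0,0,0,0.5],[0,0,0,0,0,0,0.5]]]'
python3 look.py w5; sed -i "s/(b<-60)&(b>-140)/(b<-70)\&(b>-135)/" tick.py; python3 tick.py w5
```

```text
time: 17.4
tool_pos: [499.6, 53.2, 131.5]
tcp_rot: [-179.8, 0.1, 68.7]
ft_force: [0.6, 0.2, 0.3]
finger_gap: 42.7
time: 18.27
tool_pos: [456.8, 14.9, 222.8]
tcp_rot: [180.0, -0.1, 19.8]
ft_force: [0.6, 0.0, -1.2]
finger_gap: 42.9
at [457.   15.1 222.5] [ 1.7999e+02 -3.0000e-02  1.9750e+01] F [-0.8 -1.2 -0.9] gap 42.9 t 18.38
shift units [ 1.095 -0.391  2.651] turn units [ 0.00e+00 -1.00e-04 -1.24e-01] deg [ 2.000e-02 -3.000e-02 -4.465e+01]
wrist red [183.8  49.2] 1879.0 [537.  122.8 126. ]
top red [290.7 227.2] 66.5 [535.8 127.  126. ]
tick 49 bearing -113.2 std 0.49
ptr 402 bearing -96.69 std 17.09
bar z [116.8 119.3 120.3]
bar ((513.1583862304688, 71.93562316894531), (108.4157485961914, 21.048160552978516), 64.49545288085938)
```

```bash
python3 - <<'E'
from h import *
to(501.5,53.4,222,68.7)
im,d,K,E=load('w5'); hsv=cv2.cvtColor(im,cv2.COLOR_RGB2HSV); P=cloud(d,K,E)
m=((hsv[...,0]>3)&(hsv[...,0]<16)&(hsv[...,1]>170)&(hsv[...,2]>90)&(abs(P[...,2]-119)<5)).astype(np.uint8); m[:60]=0
c=max(cv2.findContours(m,cv2.RETR_EXTERNAL,cv2.CHAIN_APPROX_NONE)[0],key=cv2.contourArea)
print(cv2.minAreaRect(np.array([ray(K,E,u,v,120)[:2] for u,v in c[:,0]],np.float32)))
g=im[110:260,290:440]; cv2.imwrite('pics/c5.png',cv2.resize(g,(600,600),interpolation=cv2.INTER_CUBIC)[:,:,::-1])
E
```

```text
at [457.   15.1 222.5] [ 1.7999e+02 -3.0000e-02  1.9750e+01] F [-0.8 -1.2 -0.9] gap 42.9 t 18.38
shift units [ 1.097 -0.421  0.011] turn units [ 0.00e+00 -1.00e-04 -1.36e-01] deg [ 2.000e-02 -2.000e-02 -4.895e+01]
((502.2449951171875, 51.50602340698242), (62.21709442138672, 15.554940223693848), 68.82539367675781)
```

View pics/c5.png

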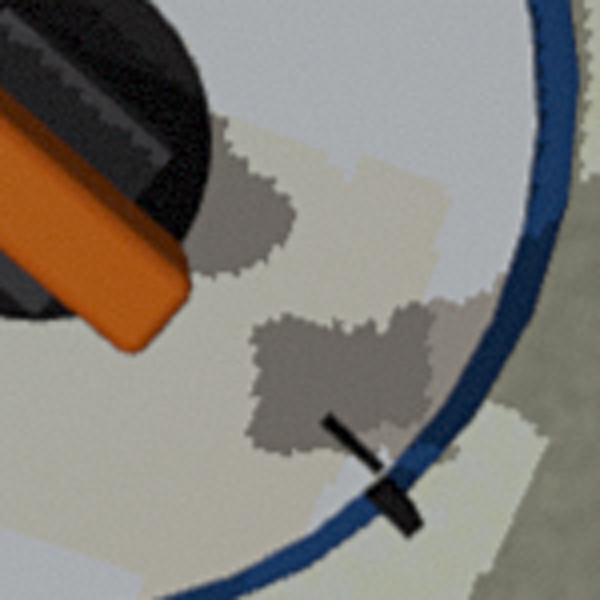

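```bash
python3 -m jog '[[[0.55,-0.21,0,0,0,0,0.5],[0.55,-0.21,0,0,0,0,0.5],[0,0,0,0,0,-0.0272,0.5],[0,0,0,0,0,-0.0272,0.5],[0,0,0,0,0,-0.0272,0.5],[0,0,0.4,0,0,-0.0272,0.5],[0,0,0.8,0,0,-0.0272,0.5],[0,0,0.9,0,0,0,0.5],[0,0,0.4,0,0,0,0.5],[0,0,0.1,0,0,0,0.5],[0,0,0,0,0,0,0],[0,0,0,0,0,0,0]]]' 60
python3 -m jog '[[[0,0,0,0,0,0,0],[0,0,0,0,0,0.004,0],[0,0,0,0,0,0.004,0],[0,0,0,0,0,0.004,0],[0,0,0,0,0,0.004,0],[0,0,0,0,0,0,0],[0,0,0,0,0,0,0],[0,0,0,0,0,0,0.5],[0,0,0,0,0,0,0.5],[0,0,0,0,0,0,0.5],[0,0,-0.2,0,0,0,0.5],[0,0,-0.6,0,0,0,0.5]]]'
python3 -m jog '[[[0,0,-1,0,0,0.0273,0.5],[-0.2,0,-0.8,0,0,0.0273,0.5],[-0.3,0,0,0,0,0.0273,0.5],[-0.3,0,0,0,0,0.0273,0.5],[-0.3,0,0,0,0,0.0151,0.5],[-0.1,0,0,0,0,0,0.5],[0,0,0,0,0,0,0.5]]]'
python3 look.py w6; python3 tick.py w6
```

```text
time: 19.88
tool_pos: [502.6, 53.1, 93.7]
tcp_rot: [179.9, -0.0, 68.6]
ft_force: [0.4, 0.4, -2.0]
finger_gap: 14.9
time: 21.38
tool_pos: [499.9, 53.0, 131.4]
tcp_rot: [-179.8, 0.1, 62.8]
ft_force: [0.1, 0.3, -0.4]
finger_gap: 42.5
time: 22.25
tool_pos: [453.6, 19.1, 222.8]
tcp_rot: [180.0, -0.0, 18.2]
ft_force: [0.1, -0.1, 0.5]
finger_gap: 42.6
at [453.8  19.2 222.5] [ 1.7999e+02 -3.0000e-02  1.8140e+01] F [-0.4  0.   0.5] gap 42.7 t 22.35
shift units [ 1.12  -0.323  2.651] turn units [ 0.000e+00 -1.000e-04 -1.285e-01] deg [ 2.000e-02 -2.000e-02 -4.626e+01]
wrist red [187.   50.2] 1875.0 [536.9 123.  126. ]
top red [289.5 227. ] 42.0 [536.2 129.8 126. ]
tick 49 bearing -113.22 std 0.48
ptr 393 bearing -96.81 std 17.33
bar z [117.5 119.3 120.4]
bar ((513.0006103515625, 70.29383850097656), (104.66867065429688, 17.72069549560547), 63.9328727722168)
```

```bash
python3 - <<'E'
from h import *
to(502.2,52.5,222,62.8)
E
```

```text
at [453.8  19.2 222.5] [ 1.7999e+02 -3.0000e-02  1.8140e+01] F [-0.4  0.   0.5] gap 42.7 t 22.35
shift units [ 1.128 -0.331  0.011] turn units [ 0.000e+00 -1.000e-04 -1.241e-01] deg [ 2.000e-02 -2.000e-02 -4.466e+01]
```

```bash
python3 -m jog '[[[0.56,-0.165,0,0,0,0,0.5],[0.57,-0.165,0,0,0,0,0.5],[0,0,0,0,0,-0.0248,0.5],[0,0,0,0,0,-0.0248,0.5],[0,0,0,0,0,-0.0248,0.5],[0,0,0.4,0,0,-0.0248,0.5],[0,0,0.8,0,0,-0.0248,0.5],[0,0,0.9,0,0,0,0.5],[0,0,0.4,0,0,0,0.5],[0,0,0.1,0,0,0,0.5],[0,0,0,0,0,0,0],[0,0,0,0,0,0,0]]]' 60
for i in 1; do python3 -m jog '[[[0,0,0,0,0,0,0],[0,0,0,0,0,0.004,0],[0,0,0,0,0,0.003,0],[0,0,0,0,0,0,0]]]'
python3 -c "from bench import telemetry as t;print(t.sense()['wrist_torque'])"
python3 -m jog '[[[0,0,0,0,0,0.004,0],[0,0,0,0,0,0.003,0],[0,0,0,0,0,0,0]]]'
python3 -c "from bench import telemetry as t;print(t.sense()['wrist_torque'])"; done
python3 -m jog '[[[0,0,0,0,0,0,0.5],[0,0,0,0,0,0,0.5],[0,0,0,0,0,0,0.5],[0,0,-0.2,0,0,0,0.5],[0,0,-0.6,0,0,0,0.5]]]'
python3 -m jog '[[[0,0,-1,0,0,0.0273,0.5],[-0.2,0,-0.8,0,0,0.0273,0.5],[-0.3,0,0,0,0,0.0273,0.5],[-0.3,0,0,0,0,0.0273,0.5],[-0.3,0,0,0,0,0,0.5],[-0.1,0,0,0,0,0,0.5],[0,0,0,0,0,0,0.5]]]'
python3 look.py w7; python3 tick.py w7
```

```text
time: 23.85
tool_pos: [502.8, 52.5, 93.5]
tcp_rot: [179.9, -0.1, 62.7]
ft_force: [-0.9, 0.7, -0.4]
finger_gap: 14.9
time: 24.35
tool_pos: [502.8, 52.4, 93.5]
tcp_rot: [179.9, -0.1, 60.1]
ft_force: [-2.3, 1.1, 5.6]
finger_gap: 15.0
[0.27621098 0.38352084 0.03268254]
time: 24.72
tool_pos: [502.8, 52.4, 93.5]
tcp_rot: [179.9, -0.1, 57.6]
ft_force: [-1.5, 2.0, 6.7]
finger_gap: 14.7
[ 0.29359221  0.3721628  -0.06550653]
time: 25.35
tool_pos: [500.6, 52.2, 131.5]
tcp_rot: [-179.8, 0.1, 57.6]
ft_force: [1.2, 0.3, 0.5]
finger_gap: 42.6
time: 26.22
tool_pos: [451.5, 22.2, 222.8]
tcp_rot: [180.0, -0.1, 18.3]
ft_force: [1.5, 0.7, 0.9]
finger_gap: 42.6
at [451.7  22.4 222.6] [ 1.7999e+02 -3.0000e-02  1.8350e+01] F [ 0.2 -0.2  0.6] gap 42.8 t 26.32
shift units [ 1.141 -0.246  2.652] turn units [ 1.000e-04 -1.000e-04 -1.279e-01] deg [ 2.000e-02 -3.000e-02 -4.605e+01]
wrist red [194.   47.7] 1874.0 [536.9 123.  126. ]
top red [287.9 227. ] 19.0 [536.4 133.3 126. ]
tick 46 bearing -118.17 std 0.46
ptr 367 bearing -97.55 std 17.1
bar z [117.5 119.3 120.3]
bar ((513.2857055664062, 70.74000549316406), (106.06861114501953, 21.74263572692871), 63.610355377197266)
```

```bash
python3 - <<'E'
from h import *
to(502.2,52.5,222,57.6)
E
```

```text
at [451.7  22.4 222.6] [ 1.7999e+02 -3.0000e-02  1.8350e+01] F [ 0.2 -0.2  0.6] gap 42.8 t 26.32
shift units [ 1.149 -0.254  0.012] turn units [ 0.00e+00 -1.00e-04 -1.09e-01] deg [ 2.000e-02 -3.000e-02 -3.925e+01]
```

```bash
python3 -m jog '[[[0.57,-0.125,0,0,0,0,0.5],[0.58,-0.125,0,0,0,0,0.5],[0,0,0,0,0,-0.0273,0.5],[0,0,0,0,0,-0.0273,0.5],[0,0,0.4,0,0,-0.0272,0.5],[0,0,0.8,0,0,-0.0272,0.5],[0,0,0.9,0,0,0,0.5],[0,0,0.4,0,0,0,0.5],[0,0,0.1,0,0,0,0.5],[0,0,0,0,0,0,0],[0,0,0,0,0,0,0],[0,0,0,0,0,0,0]]]' 60
python3 -m jog '[[[0,0,0,0,0,-0.006,0],[0,0,0,0,0,-0.006,0],[0,0,0,0,0,-0.006,0],[0,0,0,0,0,-0.0056,0],[0,0,0,0,0,0,0]]]'
python3 -m jog '[[[0,0,0,0,0,0,0.5],[0,0,0,0,0,0,0.5],[0,0,0,0,0,0,0.5],[0,0,-0.2,0,0,0,0.5],[0,0,-0.6,0,0,0,0.5]]]'
python3 -m jog '[[[0,0,-1,0,0,0.0273,0.5],[-0.2,0,-0.8,0,0,0.0273,0.5],[-0.3,0,0,0,0,0.0273,0.5],[-0.3,0,0,0,0,0.0273,0.5],[-0.3,0,0,0,0,0.0233,0.5],[-0.1,0,0,0,0,0,0.5],[0,0,0,0,0,0,0.5]]]'
python3 look.py w8; python3 tick.py w8; python3 - <<'E'
from h import *
im,*_=load('w8'); g=im[110:260,290:440]; cv2.imwrite('pics/c8.png',cv2.resize(g,(600,600),interpolation=cv2.INTER_CUBIC)[:,:,::-1])
E
```

```text
time: 27.82
tool_pos: [502.7, 52.4, 93.6]
tcp_rot: [179.9, -0.1, 57.6]
ft_force: [-2.6, 1.8, 5.3]
finger_gap: 15.0
time: 28.45
tool_pos: [503.0, 52.1, 93.6]
tcp_rot: [179.9, -0.0, 66.1]
ft_force: [-1.8, -0.1, 5.7]
finger_gap: 14.7
time: 29.08
tool_pos: [500.5, 52.2, 131.5]
tcp_rot: [-179.8, 0.1, 66.1]
ft_force: [0.8, 0.1, 0.4]
finger_gap: 42.9
time: 29.95
tool_pos: [456.0, 15.8, 222.8]
tcp_rot: [180.0, -0.1, 18.6]
ft_force: [0.8, -0.4, 0.4]
finger_gap: 42.8
at [456.2  15.9 222.6] [ 1.7999e+02 -3.0000e-02  1.8500e+01] F [-0.6 -0.6  0.5] gap 42.4 t 30.05
shift units [ 1.095 -0.394  2.652] turn units [ 1.000e-04 -1.000e-04 -1.275e-01] deg [ 2.00e-02 -3.00e-02 -4.59e+01]
wrist red [182.2  52.1] 1858.5 [536.9 122.5 126. ]
top red [290.5 227.2] 64.5 [535.8 127.5 126. ]
tick 42 bearing -114.15 std 0.44
ptr 409 bearing -96.44 std 17.02
bar z [117.  119.3 120.3]
bar ((513.5392456054688, 71.8403549194336), (108.72114562988281, 19.687761306762695), 64.3578109741211)
```

View pics/c8.png

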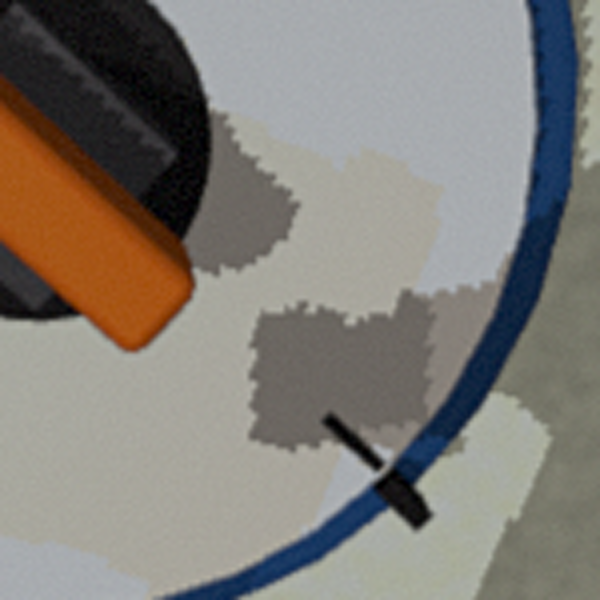

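```bash
python3 - <<'E'
from h import *
to(502.2,52.5,222,66.1)
E
```

```text
at [456.2  15.9 222.6] [ 1.7999e+02 -3.0000e-02  1.8500e+01] F [-0.6 -0.6  0.5] gap 42.4 t 30.05
shift units [ 1.104 -0.402  0.012] turn units [ 1.000e-04 -1.000e-04 -1.322e-01] deg [ 2.00e-02 -3.00e-02 -4.76e+01]
```

```bash
python3 -m jog '[[[0.55,-0.2,0,0,0,0,0.5],[0.554,-0.2,0,0,0,0,0.5],[0,0,0,0,0,-0.0264,0.5],[0,0,0,0,0,-0.0264,0.5],[0,0,0,0,0,-0.0265,0.5],[0,0,0.4,0,0,-0.0265,0.5],[0,0,0.8,0,0,-0.0264,0.5],[0,0,0.9,0,0,0,0.5],[0,0,0.4,0,0,0,0.5],[0,0,0.1,0,0,0,0.5],[0,0,0,0,0,0,0],[0,0,0,0,0,0,0]]]' 60
python3 -m jog '[[[0,0,0,0,0,0,0],[0,0,0,0,0,0.0045,0],[0,0,0,0,0,0.0045,0],[0,0,0,0,0,0.004,0],[0,0,0,0,0,0.0037,0],[0,0,0,0,0,0,0],[0,0,0,0,0,0,0.5],[0,0,0,0,0,0,0.5],[0,0,0,0,0,0,0.5],[0,0,-0.2,0,0,0,0.5],[0,0,-0.6,0,0,0,0.5]]]'
python3 -m jog '[[[0,0,-1,0,0,0.0273,0.5],[-0.2,0,-0.8,0,0,0.0273,0.5],[-0.3,0,0,0,0,0.0273,0.5],[-0.3,0,0,0,0,0.0273,0.5],[-0.3,0,0,0,0,0.0073,0.5],[-0.1,0,0,0,0,0,0.5],[0,0,0,0,0,0,0.5]]]'
python3 look.py w9; python3 tick.py w9; python3 - <<'E'
from h import *
im,*_=load('w9'); g=im[110:260,290:440]; cv2.imwrite('pics/c9.png',cv2.resize(g,(600,600),interpolation=cv2.INTER_CUBIC)[:,:,::-1])
to(536.5,123,160,40)
E
```

```text
time: 31.55
tool_pos: [502.9, 52.3, 93.7]
tcp_rot: [179.9, -0.1, 66.0]
ft_force: [0.4, -0.0, -0.9]
finger_gap: 15.1
time: 32.92
tool_pos: [500.5, 52.1, 131.4]
tcp_rot: [-179.8, 0.1, 59.9]
ft_force: [0.1, -0.1, 0.5]
finger_gap: 42.7
time: 33.8
tool_pos: [452.5, 20.3, 222.8]
tcp_rot: [180.0, -0.1, 18.1]
ft_force: [0.9, -0.3, 0.0]
finger_gap: 42.3
at [452.8  20.5 222.5] [ 1.800e+02 -3.000e-02  1.806e+01] F [-0.2  0.6 -0.1] gap 42.7 t 33.9
shift units [ 1.13  -0.295  2.651] turn units [ 0.000e+00 -1.000e-04 -1.287e-01] deg [ 2.000e-02 -3.000e-02 -4.634e+01]
wrist red [189.8  49.3] 1871.5 [536.9 122.7 126. ]
top red [289.  226.8] 32.5 [536.8 130.7 126. ]
tick 38 bearing -120.05 std 0.38
ptr 378 bearing -97.02 std 16.87
bar z [117.5 119.3 120.3]
bar ((514.2654418945312, 71.91136169433594), (110.10078430175781, 20.589208602905273), 64.2469482421875)
at [452.8  20.5 222.5] [ 1.800e+02 -3.000e-02  1.806e+01] F [-0.2  0.6 -0.1] gap 42.7 t 33.9
shift units [ 2.228 -1.431  1.252] turn units [ 0.     -0.0001 -0.0609] deg [ 1.000e-02 -3.000e-02 -2.194e+01]
```

View pics/c9.png

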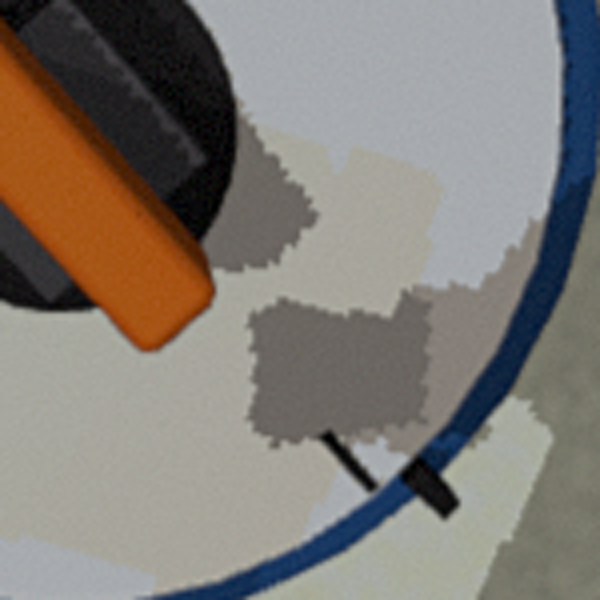

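```bash
python3 - <<'E'
from h import *
to(502.2,52.5,222,59.9)
E
```

```text
at [452.8  20.5 222.5] [ 1.800e+02 -3.000e-02  1.806e+01] F [-0.2  0.6 -0.1] gap 42.7 t 33.9
shift units [ 1.139 -0.303  0.011] turn units [ 0.000e+00 -1.000e-04 -1.162e-01] deg [ 2.000e-02 -3.000e-02 -4.184e+01]
```

```bash
python3 -m jog '[[[0.57,-0.15,0,0,0,0,0.5],[0.569,-0.15,0,0,0,0,0.5],[0,0,0,0,0,-0.029,0.5],[0,0,0,0,0,-0.029,0.5],[0,0,0.4,0,0,-0.0291,0.5],[0,0,0.8,0,0,-0.0291,0.5],[0,0,0.9,0,0,0,0.5],[0,0,0.4,0,0,0,0.5],[0,0,0.1,0,0,0,0.5],[0,0,0,0,0,0,0],[0,0,0,0,0,0,0],[0,0,0,0,0,0,0]]]' 60
python3 -m jog '[[[0,0,0,0,0,-0.004,0],[0,0,0,0,0,-0.004,0],[0,0,0,0,0,-0.0035,0],[0,0,0,0,0,-0.003,0],[0,0,0,0,0,0,0],[0,0,0,0,0,0,0.5],[0,0,0,0,0,0,0.5],[0,0,0,0,0,0,0.5],[0,0,-0.2,0,0,0,0.5],[0,0,-0.6,0,0,0,0.5]]]'
python3 -m jog '[[[0,0,-1,0,0,0.0273,0.5],[-0.2,0,-0.8,0,0,0.0273,0.5],[-0.3,0,0,0,0,0.0273,0.5],[-0.3,0,0,0,0,0.0273,0.5],[-0.3,0,0,0,0,0.0203,0.5],[-0.1,0,0,0,0,0,0.5],[0,0,0,0,0,0,0.5]]]'
python3 look.py w10; python3 tick.py w10; python3 - <<'E'
from h import *
im,*_=load('w10'); g=im[110:260,290:440]; cv2.imwrite('pics/c10.png',cv2.resize(g,(600,600),interpolation=cv2.INTER_CUBIC)[:,:,::-1])
to(536.5,123.3,160,40)
E
```

```text
time: 35.4
tool_pos: [502.9, 52.3, 93.7]
tcp_rot: [179.9, -0.1, 59.8]
ft_force: [-0.9, 0.3, 3.2]
finger_gap: 14.9
time: 36.65
tool_pos: [500.4, 52.2, 131.5]
tcp_rot: [-179.8, 0.1, 65.1]
ft_force: [-0.7, 0.5, 0.0]
finger_gap: 42.5
time: 37.52
tool_pos: [455.4, 16.5, 222.8]
tcp_rot: [180.0, -0.1, 18.6]
ft_force: [-0.1, 0.1, -0.1]
finger_gap: 42.5
at [455.6  16.6 222.6] [ 1.7999e+02 -3.0000e-02  1.8560e+01] F [-0.2 -0.4  0.4] gap 42.5 t 37.62
shift units [ 1.104 -0.375  2.652] turn units [ 1.000e-04 -1.000e-04 -1.273e-01] deg [ 2.000e-02 -3.000e-02 -4.584e+01]
wrist red [183.5  51.3] 1877.0 [536.8 122.6 126. ]
top red [290.4 227.1] 58.0 [536.2 127.6 126. ]
tick 42 bearing -115.21 std 0.42
ptr 408 bearing -96.58 std 17.02
bar z [117.1 119.3 120.4]
bar ((512.7844848632812, 69.32847595214844), (103.74626922607422, 17.301111221313477), 65.1220703125)
at [455.6  16.6 222.6] [ 1.7999e+02 -3.0000e-02  1.8560e+01] F [-0.2 -0.4  0.4] gap 42.5 t 37.62
shift units [ 2.213 -1.507  1.253] turn units [ 0.     -0.0001 -0.0596] deg [ 1.000e-02 -3.000e-02 -2.144e+01]
```

View pics/c10.png

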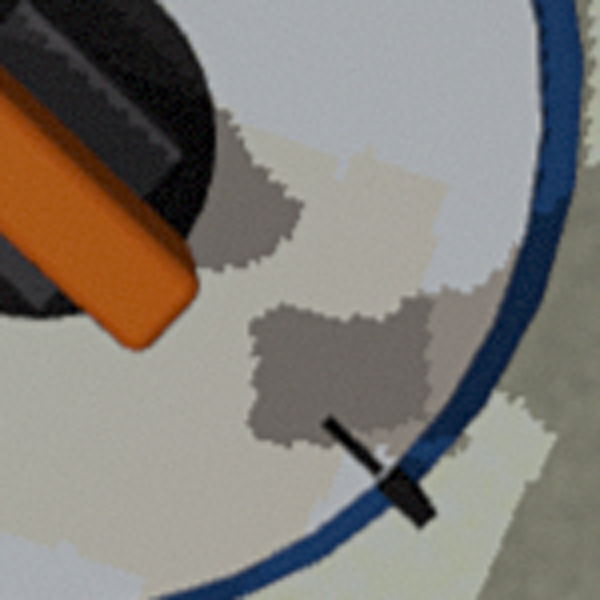

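```bash
python3 -m jog '[[[0.7,-0.5,0,0,0,0,0],[0.8,-0.5,0,0,0,0,0],[0.713,-0.507,0,0,0,0,0],[0,0,0.4,0,0,0,0],[0,0,0.8,0,0,0,0],[0,0,0.4,0,0,0,0],[0,0,0.2,0,0,0,0],[0,0,0,0,0,0,0]]]'
python3 -c "from h import *; to(536.5,123.3,116,18.56)"
```

```text
time: 38.62
tool_pos: [536.2, 122.7, 132.2]
tcp_rot: [-180.0, 0.0, 18.4]
ft_force: [0.1, 0.5, 0.4]
finger_gap: -0.1
at [536.2 122.7 132.2] [-1.7999e+02  3.0000e-02  1.8430e+01] F [0.1 0.5 0.4] gap -0.1 t 38.62
shift units [ 0.01  -0.01   0.324] turn units [-0.      0.0001 -0.0004] deg [-0.01  0.03 -0.13]
```

```bash
python3 -m jog '[[[0,0,0.1,0,0,0,0],[0,0,0.1,0,0,0,0],[0,0,0.08,0,0,0,0],[0,0,0.04,0,0,0,0],[0,0,0,0,0,0,0]]]'; python3 -m jog '[[[0,0,0.03,0,0,0,0],[0,0,0,0,0,0,0]]]'
```

```text
time: 39.25
tool_pos: [537.3, 123.0, 117.1]
tcp_rot: [180.0, -0.1, 18.4]
ft_force: [3.3, -0.4, 4.8]
finger_gap: -0.3
time: 39.5
tool_pos: [537.3, 123.0, 116.0]
tcp_rot: [180.0, -0.1, 18.4]
ft_force: [3.7, -0.6, 6.7]
finger_gap: 0.2
```

```bash
python3 -m jog '[[[0,0,0.04,0,0,0,0],[0,0,0.03,0,0,0,0],[0,0,0,0,0,0,0]]]'
```

```text
time: 39.88
tool_pos: [537.7, 123.0, 115.7]
tcp_rot: [179.9, -0.2, 18.5]
ft_force: [-10.0, -2.5, 31.4]
finger_gap: -0.1
```

```bash
python3 -m jog '[[[0,0,-0.2,0,0,0,0],[0,0,-0.6,0,0,0,0],[0,0,-1,0,0,0,0.3],[0,0,-0.2,0,0,0,0.5],[0,0,0,0,0,0,0.5]]]'
python3 -c "
from h import *
to(502.2,52.5,222,65.1)"
```

```text
time: 40.5
tool_pos: [536.3, 123.0, 211.5]
tcp_rot: [-180.0, -0.0, 18.4]
ft_force: [-0.0, -0.6, 0.5]
finger_gap: 42.5
at [536.3 123.  211.5] [-1.800e+02 -1.000e-02  1.845e+01] F [-0.  -0.6  0.5] gap 42.5 t 40.5
shift units [-1.093  1.122 -0.211] turn units [ 0.     -0.     -0.1296] deg [ 0.000e+00 -2.000e-02 -4.665e+01]
```

```bash
python3 -m jog '[[[-0.54,0.56,0,0,0,0,0.5],[-0.553,0.562,0,0,0,0,0.5],[0,0,0,0,0,-0.0259,0.5],[0,0,0,0,0,-0.0259,0.5],[0,0,0,0,0,-0.0259,0.5],[0,0,0.4,0,0,-0.0259,0.5],[0,0,0.8,0,0,-0.026,0.5],[0,0,0.7,0,0,0,0.5],[0,0,0.4,0,0,0,0.5],[0,0,0.06,0,0,0,0.5],[0,0,0,0,0,0,0],[0,0,0,0,0,0,0]]]' 60
python3 -m jog '[[[0,0,0,0,0,0,0],[0,0,-0.1,0,0,0,0],[0,0,-0.2,0,0,0,0],[0,0,-0.2,0,0,0,0],[0,0,-0.3,0,0,0,0],[0,0,-0.6,0,0,0,0],[0,0,-0.8,0,0,0,0],[0,0,-0.4,0,0,0,0]]]'
python3 -c "
from h import *
to(504.5,348.5,200,65.1)"
```

```text
time: 42.0
tool_pos: [502.8, 52.5, 94.2]
tcp_rot: [179.9, -0.0, 65.1]
ft_force: [-0.8, -0.8, -1.7]
finger_gap: 15.2
time: 43.0
tool_pos: [503.5, 52.4, 226.8]
tcp_rot: [179.8, -0.1, 65.1]
ft_force: [0.6, -0.0, -1.2]
finger_gap: 15.0
at [503.5  52.4 226.8] [ 1.7977e+02 -1.1000e-01  6.5100e+01] F [ 0.6 -0.  -1.2] gap 15.0 t 43.0
shift units [ 5.379 -2.476  0.535] turn units [ 0.0006 -0.0003  0.    ] deg [ 0.23 -0.11  0.  ]
```

```bash
python3 -m jog '[[[0.5,-0.23,0,0,0,0,0],[0.8,-0.37,0,0,0,0,0],[0.9,-0.41,0,0,0,0,0],[0.9,-0.41,0,0,0,0,0],[0.9,-0.41,0,0,0,0,0],[0.8,-0.38,0,0,0,0,0],[0.58,-0.27,0,0,0,0,0],[0,0,0.6,0,0,0,0],[0,0,1,0,0,0,0],[0,0,1,0,0,0,0],[0,0,0.6,0,0,0,0],[0,0,0,0,0,0,0]]]'
python3 -c "
from h import *
to(504.5,348.5,48.7,65.1)"
```

```text
time: 44.5
tool_pos: [500.4, 347.1, 59.6]
tcp_rot: [-179.8, 0.3, 65.1]
ft_force: [-0.9, -0.7, -0.6]
finger_gap: 14.8
at [500.4 347.1  59.6] [-179.76    0.34   65.1 ] F [-0.9 -0.7 -0.6] gap 14.8 t 44.5
shift units [0.061 0.064 0.218] turn units [-0.0007  0.0009  0.    ] deg [-0.24  0.34  0.  ]
```

```bash
python3 -m jog '[[[0,0,0.1,0,0,0,0],[0,0,0.06,0,0,0,0],[0,0,0.04,0,0,0,0],[0,0,0,0,0,0,0]]]'
```

```text
time: 45.0
tool_pos: [503.2, 348.8, 53.8]
tcp_rot: [180.0, -0.0, 65.1]
ft_force: [-0.0, 0.4, -0.9]
finger_gap: 15.2
```

```bash
python3 -m jog '[[[0,0,0.06,0,0,0,0],[0,0,0.04,0,0,0,0],[0,0,0,0,0,0,0]]]'
```

```text
time: 45.38
tool_pos: [503.0, 348.6, 48.1]
tcp_rot: [-180.0, 0.0, 65.1]
ft_force: [0.9, -0.3, -2.3]
finger_gap: 15.2
```

```bash
python3 -m jog '[[[0,0,0.02,0,0,0,0],[0,0,0,0,0,0,0]]]'; python3 -m jog '[[[0,0,0,0,0,0,0.5],[0,0,0,0,0,0,0.5],[0,0,0,0,0,0,0.5],[0,0,-0.2,0,0,0,0.5],[0,0,-0.6,0,0,0,0.5],[0,0,-1,0,0,0,0.5],[0,0,-1,0,0,0,0.5],[-0.8,0.4,-0.5,0,0,0,0.5],[-0.8,0.4,0,0,0,0,0.5],[-0.8,0.4,0,0,0,0,0.5],[0,0,0,0,0,0,0.5]]]'
python3 look.py w11; python3 - <<'E'
from h import *
im,*_=load('w11'); t,*_=load('w11t'); a=cv2.resize(im,(400,300)); b=cv2.resize(t[150:390,100:420],(400,300),interpolation=cv2.INTER_CUBIC)
cv2.imwrite('pics/f11.png',cv2.vconcat([a,b])[:,:,::-1])
E
```

```text
time: 45.62
tool_pos: [503.2, 348.7, 47.9]
tcp_rot: [180.0, -0.0, 65.1]
ft_force: [-2.6, -2.3, 4.9]
finger_gap: 15.0
time: 47.0
tool_pos: [507.4, 212.0, 213.4]
tcp_rot: [179.9, -0.0, 64.9]
ft_force: [-0.2, 0.3, 0.0]
finger_gap: 42.6
at [507.2 214.5 213.1] [ 1.7997e+02 -7.0000e-02  6.5030e+01] F [-0.4 -0.1  0.3] gap 42.6 t 47.1
shift units [-2.993  1.276  2.46 ] turn units [ 0.0001 -0.0002  0.0018] deg [ 0.03 -0.07  0.63]
wrist red [430.4 339. ] 247.0 [544.5 128.5 126. ]
top red [290.8 227.6] 23.5 [535.  126.7 126. ]
```

View pics/f11.png

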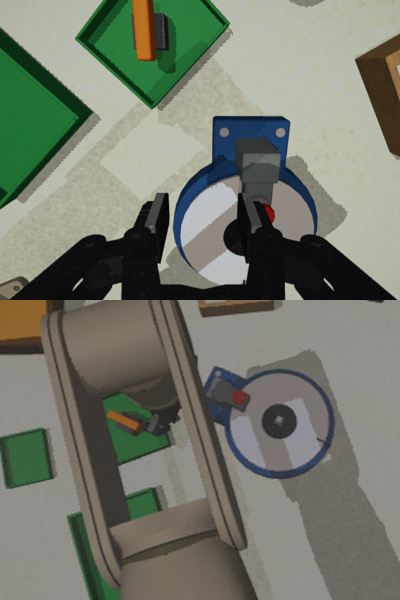

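```bash
python3 - <<'E'
from h import *
for f in('top0','w11t'):
    im,d,K,E=load(f); g=cv2.cvtColor(im,cv2.COLOR_RGB2GRAY).astype(float)
    W=np.array([[ray(K,E,u,v,50)[:2] for u in range(330,375)] for v in range(220,290)])-[502.5,55.1]
    r=np.hypot(W[...,0],W[...,1]); b=np.degrees(np.arctan2(W[...,1],W[...,0])); G=g[220:290,330:375]
    m=(r>76)&(r<89)&(b<-70)&(b>-130); w=np.clip(np.median(G[m])-G,0,None)*m; w[w<25]=0
    print(f,(w*b).sum()/w.sum(),(w>0).sum())
E
```

```text
top0 -82.24950795082187 7
w11t -114.99411241282486 5
```

```bash
python3 -c "
from bench import job; print(job.hand_in())"
```

```text
the job is handed in; nothing more can be done
None
```

I seated the handle on the shaft, turned the disc with it until the dot was under the tip, and pressed the plunger to its stop. I then lifted the handle off, stood it in the 140 x 120 tray and handed the job in at about 47 s of the 67 s allowed.

- **Handle seated:** the top of its bar measured about 119–120 mm above the table, and 120 is fully home.
- **Disc turned:** the first clockwise turn went about 5° too far. The play in the handle was inconsistent, so I needed five small corrections in both directions, all through the handle.
- **Dot under the tip before pressing:** the black tick measured −115.2°, against about −115.8° for the tip direction. That is an error of roughly 0.6° (under 1 mm). I judged this from the tick and pointer, because the bracket hid the dot itself.
- **Plunger pressed:** the tool went down to 115.7 mm, about 10 mm of travel. The force jumped to 31 N, which I took to be the stop; it stays below the 40 N limit.
- **After lifting the handle off:** the top view, which is coarse with only 5 tick pixels, put the tick at −115.0°. I take that to mean the disc did not turn away.
- **Tray and bench:** the last picture shows the handle upright in the tray and the gripper clear of everything. I moved nothing else that I know of, but I did not check every bystander's position at the end.

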